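# Run a fingertip along the spice box to shut its flip lids

## Robot

A 6-joint arm with a two-finger parallel gripper is mounted at the origin on a cart in front of the work surface, level with it; the furniture and walls round the work are solid. World frame = base frame: x ahead of the robot, y to its left, z up, the work surface at z = 0. Lengths are in m, angles in rad, forces in N, time in s.
With the tool pointing down it reaches from about 0.35 to 0.925 m from the base axis. Payload 6.4 kg.
Tool frame: the origin (TCP) lies between the finger pads; the fingertips stand 14 mm ahead of it and the grasp point (between the pads) lies 5 mm behind it; z points along the fingers, y is the line along which they close (so a half turn about z gives the same grasp; the last joint's range is limited). The gripper opens to 85 mm and grips with 20 to 120 N. Pads are 22 mm wide; open, the fingers measure 114 mm over their backs; the gripper's body (76 mm by 85 mm) begins 54 mm behind the grasp point. The pads swing forward as they close: fully open they stand 13 mm farther back than shut.
Start: joints at [-1.342, 0.245, 1.558, -0, 1.339, -0.174], TCP at [0.255, -0.598, 0.245] pointing down, gripper open.
Joint ranges: [-3.13, 3.13], [-1.02, 2.26], [0.13, 2.54], [-0.95, 4.09], [0.21, 2.88], [-2.74, 2.74]. Speed limits (rad/s): [2.57, 2.57, 3.14, 3.14, 3.14, 3.14].

## Interface

Orientations are given as a unit quaternion [x, y, z, w].
In Python, from cell import env, eyes, ticket gives the robot as it stands.
- The arm moves only by the tool send_rows, never from a script. Its arguments are lists of equal length, an entry for each row: "fingers": the opening, from 0 (shut) to 1 (fully open); "translation": the shift along the world's x, y, z in mm, a list of three; "roll": the turn about the world's z in rad. A call has 1 to 12 rows; each row is the pose to reach, as a shift and turn from the pose commanded when the call began; what a row does not reach only later rows make up. A row lasts 1/12 s, in which the tool goes at most 41.7 mm and 7.16 degrees, less where a joint would pass 70% of its speed; a pose out of reach is approached as far as the arm can. A call with a gripper value outside its range is refused whole. The fingers move at their own pace and stop on an object; "grip_force" is the grip in N (left out, the last holds). Time passes only in rows, so rows that repeat a pose let the fingers close. It gives the time, the measured TCP pose, the force, the opening and the grip force at its end, in the units of the state.
- env.get_obs(): the state, without advancing time (a new reading comes with each control period).
- eyes.capture(name): name is "scene" or "top" or "wrist"; returns a dict with "frame" (420x560x3 uint8, blue, green, red), "range_z" (420x560 float32, m along the optical axis (not along the pixel's ray), 0 where there is no reading), "vertical_fov" (degrees; the focal length in pixels is half the picture's height over the tangent of half this angle, whatever the lens; pixels are square), "cx", "cy" (the principal point, pixels), "eye" and "orientation" of the camera in the world; the wrist camera has in their place "hand_eye" (4x4, takes a point from camera to tool coordinates, whose origin is the TCP and whose axes are the flange's). Camera axes: x right, y up, looking along -z (the intrinsics and any distortion apply to the point x, -y, -z); pixel columns grow to the right and rows downward; lengths in m; the calibration is good to about 2 mm. A picture is of the moment at which its call begins: read the wrist's pose just before it.
- ticket.close_job(): hands the job in; it is judged then, once.
The state is a dict: "t": time; "qpos": joint angles; "qd": joint speeds; "joint_efforts": joint torques, N m; "tool_pos": TCP position; "orientation": TCP orientation; "ft_force": force on the tool from outside, world axes, zero at the start; "ft_torque": the same for the moment, N m; "grip_width": finger opening in m; "grip_force": force on a finger pad.
Only numpy, scipy, OpenCV 4.12 (cv2) and the standard library are available. Lean on these libraries where they do the work, as an engineer would, in place of code of your own. Each camera call takes 0.05 s, during which the arm holds its last target. There are 200 camera calls.

## Task

The spice box was left with its five flip lids standing half open: run a fingertip along the row, starting at the end with the wire loop, so that the lids are folded shut one after the other up to the plain end. Stay close over the lids until the last one is shut, stroke gently, do not lift or tip the box or shove it away from its place, and leave the things around it alone.

Things in the scene. Friction and masses are not known exactly. Their poses are not given: they have to be found in the camera images.
- spice_box: loose wooden spice box, 240 mm long, 56 wide, 48 high with lids shut, about 0.7 kg, turned any way. Origin at the centre of its underside, z up, x along the row of five lids: a wire hanging loop stands out 25 mm at the -x end (24 mm up), the +x end is plain. Shut lids lie flush in one plane, 48 mm above the underside; nothing of the box is higher.
- row_start (a point): point on the first lid's hinge line (the lid next to the loop), mid-width, in the plane of the shut lids' tops; the loop end of the box lies 7 mm before it. A fingertip moved away from the loop just above this plane folds each lid down; moved the other way it gets under the flaps
- row_end (a point): point at mid-width near the plain end, in the plane of the shut lids' tops, 228 mm from row_start; the last lid's free edge lies 2 mm before it, the box ends 5 mm beyond it
- lid_1 (a joint): first lid from the loop: white flap 42 mm long (along the row), 54 wide, 3 thick, hinged across the row on its edge nearer the loop, 0 mm from row_start; free edge away from the loop. Rad: 0 shut flat, grows as the free edge rises; starts at 0.5 to 1.0; shut = below 0.12 (free edge under 5 mm up). Stays where left (friction under 1 N at the free edge), stops at 0.
- lid_2 (a joint): second lid from the loop: white flap 42 mm long (along the row), 54 wide, 3 thick, hinged across the row on its edge nearer the loop, 46 mm from row_start; free edge away from the loop. Rad: 0 shut flat, grows as the free edge rises; starts at 0.5 to 1.0; shut = below 0.12 (free edge under 5 mm up). Stays where left (friction under 1 N at the free edge), stops at 0.
- lid_3 (a joint): third lid from the loop: white flap 42 mm long (along the row), 54 wide, 3 thick, hinged across the row on its edge nearer the loop, 92 mm from row_start; free edge away from the loop. Rad: 0 shut flat, grows as the free edge rises; starts at 0.5 to 1.0; shut = below 0.12 (free edge under 5 mm up). Stays where left (friction under 1 N at the free edge), stops at 0.
- lid_4 (a joint): fourth lid from the loop: white flap 42 mm long (along the row), 54 wide, 3 thick, hinged across the row on its edge nearer the loop, 138 mm from row_start; free edge away from the loop. Rad: 0 shut flat, grows as the free edge rises; starts at 0.5 to 1.0; shut = below 0.12 (free edge under 5 mm up). Stays where left (friction under 1 N at the free edge), stops at 0.
- lid_5 (a joint): fifth and last lid from the loop: white flap 42 mm long (along the row), 54 wide, 3 thick, hinged across the row on its edge nearer the loop, 184 mm from row_start; free edge away from the loop. Rad: 0 shut flat, grows as the free edge rises; starts at 0.5 to 1.0; shut = below 0.12 (free edge under 5 mm up). Stays where left (friction under 1 N at the free edge), stops at 0.
- egg_timer: red and white round egg timer, 65 mm across, 52 mm high, standing beside the spice box; origin at centre of its underside; leave alone
- spice_jar: small round glass spice jar with dark cap, 41 mm across, 105 mm high, standing beside the spice box; origin at centre of its underside; leave alone
- salt_shaker: clear salt shaker with grey domed cap, 44 mm across, 90 mm high, standing beside the spice box; origin at centre of its underside; leave alone
- bowl: green and white bowl, 120 mm across, 61 mm high, to the robot's right; origin at centre of its underside; leave alone
- green_mug: green and white mug, 86 mm across, 99 mm high, right of the spice box; origin at centre of its underside; leave alone

How it is judged:
On the way, in this order (a step that is already met when the one before it is completed fails the run):
1. the first lid from the loop is shut (below 0.12 rad), the later ones not yet (value of joint lid_1 below 0.12 rad and value of joint each of lid_2, lid_3, lid_4, lid_5 above 0.12 rad), for 0.04 s.
2. the second lid from the loop is shut (below 0.12 rad), the later ones not yet (value of joint lid_2 below 0.12 rad and value of joint each of lid_3, lid_4, lid_5 above 0.12 rad), for 0.04 s.
3. the third lid from the loop is shut (below 0.12 rad), the later ones not yet (value of joint lid_3 below 0.12 rad and value of joint each of lid_4, lid_5 above 0.12 rad), for 0.04 s.
4. the fourth lid from the loop is shut (below 0.12 rad), the later ones not yet (value of joint lid_4 below 0.12 rad and value of joint lid_5 above 0.12 rad), for 0.04 s.
5. the fifth and last lid from the loop is shut (below 0.12 rad) (value of joint lid_5 below 0.12 rad), for 0.04 s.
At the end, for the whole second after the job is handed in: all five lids are shut (each below 0.12 rad), and the box stands flat and still within 30 mm of where it stood (value of joint each of lid_1, lid_2, lid_3, lid_4, lid_5 below 0.12 rad and distance of spice_box from where it was at the start of the episode below 0.03 m and angle between spice_box's own z axis and vertical below 0.05 rad and linear speed of spice_box below 0.01 m/s); the robot touches nothing.
It fails at once if the box was lifted (10 mm) or tipped (0.15 rad) (height (world z) of spice_box above 0.01 m or angle between spice_box's own z axis and vertical above 0.15 rad).
It fails at once if the box was shoved more than 30 mm from its place (distance of spice_box from where it was at the start of the episode above 0.03 m).
It fails at once if the box was pressed with more than 25 N (contact force between any of the fingers, the arm and spice_box above 25 N).
It fails at once if after the first lid was shut and before the last was, the fingers rose more than about 60 mm above the lids (value of joint lid_1 below 0.12 rad and value of joint lid_5 above 0.12 rad and z of the grasp point in the frame of spice_box above 0.13 m).
It fails at once if a thing around the box was moved more than 15 mm (distance of any of egg_timer, spice_jar, salt_shaker, bowl, green_mug from where it was at the start of the episode above 0.015 m).
It also fails if it takes over 40 s, if anything falls off the work surface, if the arm or the gripper's body presses on something with over 40 N, if the wrist force passes 120 N, or if a joint passes its speed limit or range.

## Working session

There is one attempt and no reset: what is moved stays moved. The work goes in short steps, Python scripts to look and compute and a tool call to move; the robot and the scene stay as the last step left them, time stands still between calls to the robot, and variables do not carry over. Pictures are saved under pics/ and viewed, at most 10 in all, crops included, and the job is handed in when it is done.

Besides the shell and the picture viewer there is one more tool, called after ">>>" as name([rows], argument=value, ...), one row to a line, values as JSON. send_rows: Moves the arm, as the interface text tells. Its arguments: {"type":"object","properties":{"fingers":{"type":"array"},"translation":{"type":"array"},"roll":{"type":"array"},"grip_force":{"type":"number"}},"required":["fingers","translation","roll"]}

```bash
ls; mkdir -p pics
cat > h.py <<'E'
import numpy as np, cv2
from cell import env, eyes, ticket
from scipy.spatial.transform import Rotation as R
def world(c, obs=None):
    """HxWx3 world points from depth"""
    d=c["range_z"]; h,w=d.shape
    f=h/2/np.tan(np.radians(c["vertical_fov"])/2)
    u,v=np.meshgrid(np.arange(w),np.arange(h))
    p=np.stack([(u-c["cx"])/f*d,-(v-c["cy"])/f*d,-d],-1)
    if "hand_eye" in c:
        H=c["hand_eye"]; p=p@H[:3,:3].T+H[:3,3]
        return p@R.from_quat(obs["orientation"]).as_matrix().T+obs["tool_pos"]
    return p@R.from_quat(c["orientation"]).as_matrix().T+c["eye"]
E
python3 - <<'E'
from h import *
o=env.get_obs(); print({k:np.round(v,3) for k,v in o.items()})
ims=[]
for n in("scene","top"):
    c=eyes.capture(n); cv2.imwrite(f"pics/{n}0.png",c["frame"]); np.save(n+"0.npy",c,allow_pickle=True)
    print({k:v for k,v in c.items() if k not in("frame","range_z")})
E
```

```text
pics
{'t': np.float64(0.0), 'qpos': array([-1.342,  0.246,  1.559, -0.   ,  1.339, -0.174]), 'qd': array([-0.001, -0.002, -0.001,  0.   , -0.   , -0.   ]), 'joint_efforts': array([ 0.0000e+00, -4.2951e+01, -3.2613e+01, -0.0000e+00,  5.0000e-03,
       -0.0000e+00]), 'tool_pos': array([ 0.255, -0.597,  0.244]), 'orientation': array([ 0.98 ,  0.2  , -0.   , -0.001]), 'ft_force': array([ 0.24 , -0.153, -0.211]), 'ft_torque': array([ 0.016, -0.013, -0.009]), 'grip_force': np.float64(0.0), 'grip_width': np.float64(0.085)}
{'vertical_fov': 45.92547084020303, 'cx': 275.0737669426345, 'cy': 214.77388445374422, 'eye': array([0.00614871, 0.51468785, 0.90520462]), 'orientation': array([-0.13083824,  0.36588504,  0.85847277, -0.3347148 ])}
{'vertical_fov': 43.51895780310432, 'cx': 280.79667968589166, 'cy': 209.95712111130211, 'eye': array([ 0.11945326, -0.22912419,  1.41492813]), 'orientation': array([ 0.12544851, -0.09904334, -0.60362495,  0.78108259])}
```

View pics/scene0.png

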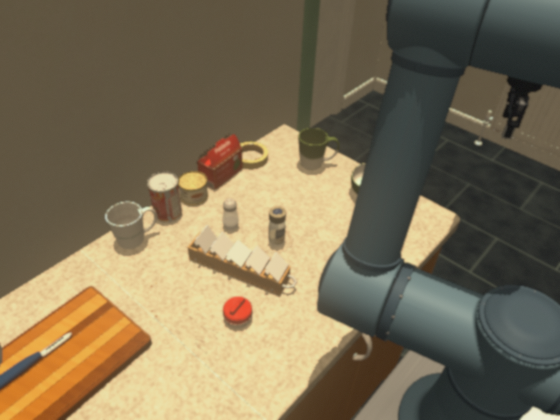

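View pics/top0.png

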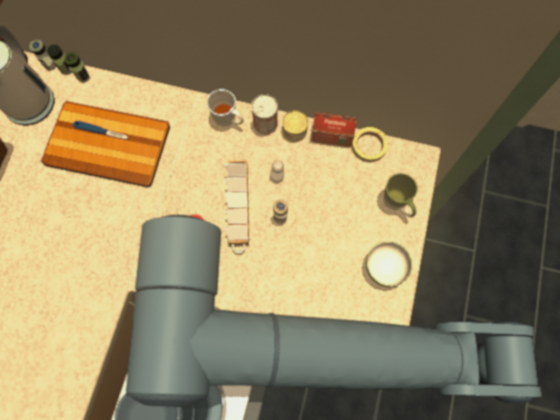

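The scene view shows the box from (192,245) to (290,278) with its loop at (291,288). The timer is at (237,310), the jar at (277,222) and the shaker at (230,213). In the top view the box runs from (237,163) to (238,243), with the loop at the bottom at (238,249).

```bash
cat > m.py <<'E'
from h import *
for n,(u0,v0,u1,v1) in (("top",(222,155,252,258)),("scene",(180,225,302,298))):
    c=np.load(n+"0.npy",allow_pickle=True).item(); P=world(c)
    S=P[v0:v1,u0:u1].reshape(-1,3); F=c["frame"][v0:v1,u0:u1].reshape(-1,3)
    ok=np.linalg.norm(S-c["eye"],axis=1)>.2
    print(n,"table z",np.round(np.percentile(S[ok,2],[5,20,50]),4), "invalid",(~ok).sum())
    B=S[ok&(S[:,2]>.03)&(S[:,2]<.1)]
    (cx,cy),(w,h),a=cv2.minAreaRect((B[:,:2]*1000).astype(np.float32)); print("rect",cx,cy,w,h,a)
    print(np.round(cv2.boxPoints(((cx,cy),(w,h),a))))
    m=B[:,:2].mean(0); d=np.linalg.svd(B[:,:2]-m,full_matrices=False)[2][0]; d*=np.sign(d[0]); 
    print("axis",d,np.degrees(np.arctan2(d[1],d[0])))
    s=(B[:,:2]-m)@d; t=(B[:,:2]-m)@[-d[1],d[0]]
    print(m,"s",s.min(),s.max(),"t",np.percentile(t,[1,99]))
    for a0 in np.arange(-.13,.13,.01):
        k=(abs(s-a0-.005)<.005)&(abs(t)<.02)
        if k.any(): print("%.3f"%(a0+.005),np.round(B[k,2].mean(),4),end="; ")
    print()
E
python3 m.py
```

```text
top table z [-0.0036  0.0001  0.0453] invalid 11
rect 547.8173217773438 5.1707916259765625 266.8497619628906 62.0540657043457 16.882789611816406
[[411.  -4.]
 [429. -63.]
 [685.  14.]
 [666.  74.]]
axis [0.95856235 0.28488281] 16.551843706345394
[0.55148976 0.00379757] s -0.13652117234966638 0.13025298831480556 t [-0.02776449  0.03193271]
-0.125 0.0321; -0.115 0.0419; -0.105 0.0456; -0.095 0.0555; -0.085 0.0658; -0.075 0.073; -0.065 0.0402; -0.055 0.0496; -0.045 0.0585; -0.035 0.067; -0.025 0.0717; -0.015 0.0452; -0.005 0.0516; 0.005 0.0581; 0.015 0.0636; 0.025 0.0662; 0.035 0.0498; 0.045 0.0591; 0.055 0.0688; 0.065 0.0746; 0.075 0.051; 0.085 0.054; 0.095 0.07; 0.105 0.078; 0.125 0.0425; 
scene table z [-0.0029 -0.0011  0.0018] invalid 39
rect 541.8958129882812 20.505935668945312 233.7807159423828 201.76220703125 45.52670669555664
[[ 388.    8.]
 [ 532. -134.]
 [ 696.   33.]
 [ 552.  175.]]
axis [0.92103596 0.38947756] 22.921995372978095
[0.54471431 0.0013086 ] s -0.11981173369656169 0.13394940060333524 t [-0.10380941  0.04080813]
-0.105 0.0427; -0.095 0.0522; -0.085 0.0617; -0.075 0.0713; -0.065 0.0699; -0.055 0.046; -0.045 0.0556; -0.035 0.0641; -0.025 0.0712; -0.015 0.0396; -0.005 0.0485; 0.005 0.0554; 0.015 0.0616; 0.025 0.0659; 0.035 0.0475; 0.045 0.0549; 0.055 0.0639; 0.065 0.0711; 0.075 0.0379; 0.085 0.0482; 0.095 0.0595; 0.105 0.068; 0.115 0.0396; 0.125 0.0395;
```

>>> send_rows([
  [10,20,30],
  [30,50,60],
  [50,80,85],
  [65,110,85],
  [80,145,85],
  [95,180,85],
  [110,215,85],
  [125,250,85],
  [140,285,85],
  [155,320,85],
  [170,355,85],
  [185,390,85],
], fingers=[0,0,0,0,0,0,0,0,0,0,0,0], roll=[0,0,0,0,0,0,0,0,0,-0.04,-0.08,-0.11])

```text
t: 1.1
tool_pos: [0.4399, -0.206, 0.3299]
orientation: [0.989, 0.145, -0.0, -0.0]
ft_force: [0.5, -0.6, -1.1]
grip_width: -0.0002
grip_force: 0.0
```

>>> send_rows([
  [10,30,0],
  [20,60,0],
  [30,90,0],
  [40,120,0],
  [50,150,0],
  [60,175,0],
  [70,195,0],
  [80,205,0],
  [80,205,0],
  [80,205,0],
], fingers=[0,0,0,0,0,0,0,0,0,0], roll=[0,0,0,0,0,0,0,0,0,0])

```text
t: 1.93
tool_pos: [0.5199, -0.0032, 0.3298]
orientation: [0.989, 0.146, -0.001, 0.0]
ft_force: [0.8, 0.6, 0.7]
grip_width: -0.0001
grip_force: 0.0
```

Run:
```python
from h import *
o=env.get_obs(); c=eyes.capture("wrist"); np.save("w1.npy",(c,o),allow_pickle=True)
cv2.imwrite("pics/w1.png",c["frame"]); print(o["t"],o["tool_pos"],o["orientation"],c["hand_eye"],c["vertical_fov"],c["cx"],c["cy"])
```

```text
1.9333 [ 0.51985426 -0.00317035  0.32983962] [ 9.89248854e-01  1.46240768e-01 -5.81938099e-04  6.74751750e-05] [[ 7.56005133e-05  9.65678298e-01  2.59741062e-01  6.68270756e-02]
 [ 9.99999986e-01 -1.11269602e-04  1.22622612e-04 -5.82581653e-04]
 [ 1.47315280e-04  2.59741049e-01 -9.65678293e-01 -1.30410101e-01]
 [ 0.00000000e+00  0.00000000e+00  0.00000000e+00  1.00000000e+00]] 69.43782755330119 276.5450904014061 209.03439095247316
```

View pics/w1.png

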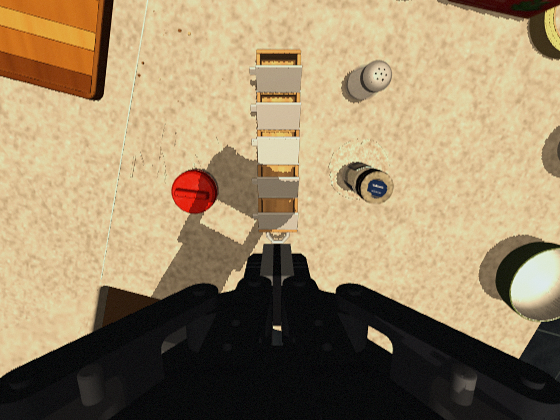

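The wrist view shows the box from (258,50), its plain end, to (297,232), with the loop at (277,238). The five flaps face the tool axis. The timer is at (195,191), the jar at (372,184) and the shaker at (370,80).

```bash
cat > m2.py <<'E'
from h import *
import sys
c,o=np.load(sys.argv[1],allow_pickle=True); P=world(c,o)
S=P[40:236,235:315].reshape(-1,3); ok=c["range_z"][40:236,235:315].ravel()>.05
print("table",np.percentile(P[100:250,330:340,2],50),np.percentile(P[60:110,200:230,2],50))
B=S[ok&(S[:,2]>.03)&(S[:,2]<.1)]
(cx,cy),(w,h),a=cv2.minAreaRect((B[:,:2]*1000).astype(np.float32)); print("rect",cx,cy,w,h,a)
th=np.radians(float(sys.argv[2])) ; d=np.array([np.cos(th),np.sin(th)]); n=np.array([-d[1],d[0]])
m=np.array([cx,cy])/1000
s=(B[:,:2]-m)@d; t=(B[:,:2]-m)@n
# side drift along the row: robust axis check
bins=np.arange(-.11,.111,.02)
for lo in bins[:-1]:
    k=(s>lo)&(s<lo+.02); print("s %.3f t %.4f %.4f"%(lo+.01,*np.percentile(t[k],[3,97])))
for a0 in np.arange(-.13,.14,.004):
    k=(abs(s-a0)<.002)&(abs(t)<.018)
    if k.any(): print("%.3f:%.4f"%(a0,np.median(B[k,2])),end=" ")
print()
f=c["frame"]
for nm,(u,v),z in(("timer",(195,191),.052),("jar",(374,187),.105),("shaker",(379,74),.09)):
    Q=P[v-12:v+12,u-12:u+12].reshape(-1,3); Q=Q[Q[:,2]>Q[:,2].max()-.012]; print(nm,Q.mean(0),Q[:,2].max(),"s,t",(Q.mean(0)[:2]-m)@d,(Q.mean(0)[:2]-m)@n)
E
python3 m2.py w1.npy 16.7
```

```text
table 0.002144570579580257 0.002041304411011885
rect 553.5030517578125 9.342849731445312 247.29644775390625 62.00465393066406 16.645965576171875
s -0.100 t -0.0282 0.0229
s -0.080 t -0.0294 0.0280
s -0.060 t -0.0290 0.0228
s -0.040 t -0.0284 0.0267
s -0.020 t -0.0297 0.0236
s 0.000 t -0.0284 0.0231
s 0.020 t -0.0287 0.0279
s 0.040 t -0.0284 0.0224
s 0.060 t -0.0291 0.0282
s 0.080 t -0.0285 0.0227
s 0.100 t -0.0285 0.0283
-0.122:0.0308 -0.114:0.0468 -0.110:0.0494 -0.106:0.0532 -0.102:0.0570 -0.098:0.0612 -0.094:0.0645 -0.090:0.0682 -0.086:0.0719 -0.082:0.0754 -0.078:0.0774 -0.066:0.0409 -0.062:0.0516 -0.058:0.0545 -0.054:0.0575 -0.050:0.0610 -0.046:0.0647 -0.042:0.0681 -0.038:0.0715 -0.034:0.0745 -0.030:0.0758 -0.022:0.0410 -0.018:0.0487 -0.014:0.0517 -0.010:0.0543 -0.006:0.0568 -0.002:0.0591 0.002:0.0617 0.006:0.0641 0.010:0.0665 0.014:0.0687 0.018:0.0704 0.026:0.0409 0.030:0.0513 0.034:0.0551 0.038:0.0592 0.042:0.0632 0.046:0.0671 0.050:0.0711 0.054:0.0747 0.058:0.0782 0.074:0.0417 0.078:0.0545 0.082:0.0607 0.086:0.0669 0.090:0.0728 0.094:0.0784 0.098:0.0830 0.102:0.0809 0.118:0.0388 0.122:0.0468 
timer [0.58380193 0.01676247 0.46017139] 0.46017139321804945 s,t 0.03115305367011915 -0.001600027416425119
jar [0.58380193 0.01676247 0.46017139] 0.46017139321804945 s,t 0.03115305367011915 -0.001600027416425119
shaker [0.58380193 0.01676247 0.46017139] 0.46017139321804945 s,t 0.03115305367011915 -0.001600027416425119
```

Run:
```python
from h import *
c,o=np.load("w1.npy",allow_pickle=True); P=world(c,o)
T=(P-o["tool_pos"])@R.from_quat(o["orientation"]).as_matrix()
k=(c["range_z"]>.03)&(abs(T[...,1])<.02)&(abs(T[...,0])<.03)&(T[...,2]<.1)
print("finger tool z",np.percentile(T[k][:,2],[50,90,98,100]), "x,y range",T[k&(T[...,2]>.005)].min(0),T[k&(T[...,2]>.005)].max(0))
th=np.radians(16.65);d=np.array([np.cos(th),np.sin(th)]);m=np.array([.5535,.0093])
print(np.degrees(R.from_quat(o["orientation"]).as_matrix()[:,0:1].T))
for i in range(5): print(i+1,np.round(((m+(-.1095+.046*i+.028)*d)-o["tool_pos"][:2])*1000,1))
```

```text
finger tool z [-0.07330885 -0.03145705 -0.00354498  0.00874639] x,y range [ 0.00775591 -0.01246291  0.00512898] [0.01250631 0.01074558 0.00874639]
[[54.84504411 16.57778587 -0.067099  ]]
1 [-44.4 -10.9]
2 [-0.4  2.3]
3 [43.7 15.5]
4 [87.8 28.7]
5 [131.8  41.8]
```

>>> send_rows([
  [-10,-3,-10],
  [-25,-6,-30],
  [-40,-10,-55],
  [-45,-11,-80],
  [-45,-11,-110],
  [-45,-11,-140],
  [-45,-11,-165],
  [-45,-11,-185],
  [-45,-11,-200],
  [-45,-11,-210],
  [-45,-11,-215],
  [-45,-11,-215],
], fingers=[0,0,0,0,0,0,0,0,0,0,0,0], roll=[0,0,0,0,0,0,0,0,0,0,0,0])

```text
t: 2.98
tool_pos: [0.4742, -0.0145, 0.1146]
orientation: [0.989, 0.145, -0.001, -0.0]
ft_force: [0.4, 0.3, -0.3]
grip_width: -0.0
grip_force: 0.0
```

>>> send_rows([
  [0,0,-5],
  [0,0,-10],
  [0,0,-15],
  [0,0,-20],
  [0,0,-25],
  [0,0,-30],
  [0,0,-34],
  [1,0,-38],
  [1,0,-42],
  [2,1,-45],
  [2,1,-47],
  [2,1,-47],
], fingers=[0,0,0,0,0,0,0,0,0,0,0,0], roll=[0,0,0,0,0,0,0,0,0,0,0,0])

```text
t: 3.98
tool_pos: [0.4765, -0.0129, 0.0678]
orientation: [0.989, 0.146, -0.0, -0.0]
ft_force: [-0.8, 0.2, -0.7]
grip_width: 0.0003
grip_force: 0.0
```

Run:
```python
from h import *
o=env.get_obs(); c=eyes.capture("wrist"); np.save("w2.npy",(c,o),allow_pickle=True)
cv2.imwrite("pics/w2.png",c["frame"]); print(o["t"],o["tool_pos"],o["ft_force"])
```

```text
3.9833 [ 0.47652041 -0.01285606  0.06775974] [-0.80318462  0.19462947 -0.71308521]
```

View pics/w2.png

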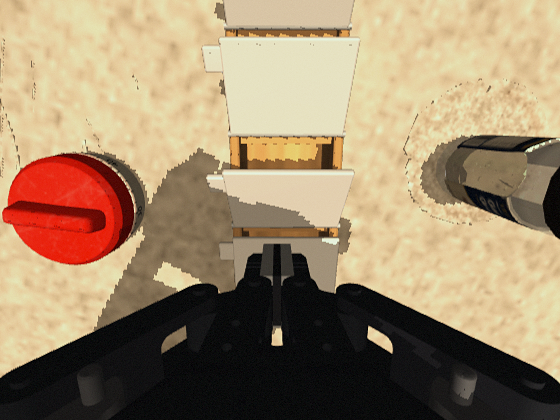

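The first lid is nearly flat under the tip at (278,250). The second lid is still up, its free edge at v=172. The jar (500,170) and timer (75,210) are clear of the row, so next I'll check how far the gripper links reach sideways.

Run:
```python
from h import *
c,o=np.load("w1.npy",allow_pickle=True); P=world(c,o)
th=np.radians(16.65);d=np.array([np.cos(th),np.sin(th)]);n=np.array([-d[1],d[0]]);m=np.array([.5535,.0093])
for nm,(u0,v0,u1,v1),zl in(("timer",(165,165,222,218),.04),("jar",(338,155,400,210),.09),("shaker",(338,55,398,106),.075)):
    Q=P[v0:v1,u0:u1].reshape(-1,3); Q=Q[(Q[:,2]>zl)&(Q[:,2]<.13)]
    s=(Q[:,:2]-m)@d*1000;t=(Q[:,:2]-m)@n*1000; print(nm,len(Q),"top",Q[:,2].max(),"s",s.min(),s.max(),"t",t.min(),t.max())
c,o=np.load("w2.npy",allow_pickle=True); P=world(c,o)
T=(P-o["tool_pos"])@R.from_quat(o["orientation"]).as_matrix(); k=(c["range_z"]>.02)&(T[...,2]<.0)
k[:240]=False
for z in np.arange(-.12,0,.02):
    q=T[k&(T[...,2]>z)&(T[...,2]<z+.02)]
    if len(q): print("tool z %.2f"%z,np.round(q.min(0),3),np.round(q.max(0),3))
```

```text
timer 1319 top 0.05613654763674086 s -88.63506874392587 -29.338349902729632 t 87.90859419082945 146.40996728672752
jar 1013 top 0.1097517670232745 s -57.649420143876156 -17.47507578625346 t -139.66305847158355 -99.73725129317106
shaker 763 top 0.09282298914360695 s 71.91805623881709 106.17075896993065 t -133.96111281403302 -100.49131349343675
tool z -0.10 [ 0.007 -0.058 -0.091] [ 0.023  0.058 -0.08 ]
tool z -0.08 [-0.006 -0.063 -0.08 ] [ 0.02   0.061 -0.06 ]
tool z -0.06 [-0.008 -0.052 -0.06 ] [ 0.02  0.05 -0.04]
tool z -0.04 [-0.011 -0.036 -0.04 ] [ 0.015  0.034 -0.02 ]
tool z -0.02 [ 0.007 -0.014 -0.02 ] [ 0.013  0.013 -0.   ]
```

>>> send_rows([
  [0,0,-2],
  [1,0,-3],
  [2,1,-4],
  [2,1,-4],
], fingers=[0,0,0,0], roll=[0,0,0,0])

```text
t: 4.37
tool_pos: [0.4789, -0.0119, 0.0642]
orientation: [0.989, 0.146, 0.0, -0.0]
ft_force: [-0.3, -0.2, -0.3]
grip_width: -0.0
grip_force: 0.0
```

Run:
```python
from h import *
o=env.get_obs(); c=eyes.capture("wrist"); P=world(c,o)
print(o["tool_pos"],o["ft_force"])
th=np.radians(16.65);d=np.array([np.cos(th),np.sin(th)]);n=np.array([-d[1],d[0]]);m=np.array([.5535,.0093])
B=P[:245,200:360].reshape(-1,3); s=(B[:,:2]-m)@d; t=(B[:,:2]-m)@n
for a in np.arange(-.104,.0,.004):
    k=(abs(s-a)<.002)&(abs(t)<.025)&(abs(t)>.015)&(B[:,2]<.12)
    if k.any(): print("%.3f:%.4f"%(a,np.median(B[k,2])),end=" ")
```

```text
[ 0.47892355 -0.01190983  0.0642082 ] [-0.25344342 -0.23412143 -0.34529164]
-0.084:0.0069 -0.080:0.0071 -0.076:0.0232 -0.072:0.0343 -0.068:0.0503 -0.064:0.0496 -0.060:0.0522 -0.056:0.0556 -0.052:0.0590 -0.048:0.0626 -0.044:0.0660 -0.040:0.0689 -0.036:0.0719 -0.032:0.0748 -0.028:0.0244 -0.024:0.0286 -0.020:0.0411 -0.016:0.0502 -0.012:0.0526 -0.008:0.0549 -0.004:0.0574
```

>>> send_rows([
  [0,0,10],
  [0,0,22],
  [0,0,34],
  [6,2,42],
  [16,5,44],
  [28,8,44],
  [38,11,42],
  [42,12,36],
  [42,12,30],
  [42,12,25],
  [42,12,20],
  [42,12,16],
], fingers=[0,0,0,0,0,0,0,0,0,0,0,0], roll=[0,0,0,0,0,0,0,0,0,0,0,0])

```text
t: 5.42
tool_pos: [0.5199, 0.0, 0.0793]
orientation: [0.989, 0.146, -0.001, -0.0]
ft_force: [-0.8, 0.2, 0.4]
grip_width: 0.0001
grip_force: 0.1
```

>>> send_rows([
  [0,0,-4],
  [0,0,-8],
  [0,0,-11],
  [1,0,-13],
  [1,0,-15],
  [2,1,-16],
  [2,1,-16],
], fingers=[0,0,0,0,0,0,0], roll=[0,0,0,0,0,0,0])

```text
t: 6.0
tool_pos: [0.5229, 0.0011, 0.0642]
orientation: [0.989, 0.146, -0.0, -0.0]
ft_force: [-0.1, 0.7, -0.0]
grip_width: 0.0001
grip_force: 0.0
```

```bash
cat > chk.py <<'E'
from h import *
import sys
o=env.get_obs(); c=eyes.capture("wrist"); P=world(c,o); cv2.imwrite(f"pics/{sys.argv[1]}.png",c["frame"])
print(o["t"],o["tool_pos"],o["ft_force"])
th=np.radians(16.65);d=np.array([np.cos(th),np.sin(th)]);n=np.array([-d[1],d[0]]);m=np.array([.5535,.0093])
B=P[:245,200:360].reshape(-1,3); s=(B[:,:2]-m)@d; t=(B[:,:2]-m)@n
for a in np.arange(-.104,.14,.004):
    k=(abs(s-a)<.002)&(abs(t)<.025)&(abs(t)>.015)&(B[:,2]<.12)
    if k.any(): print("%.3f:%.4f"%(a,np.median(B[k,2])),end=" ")
E
python3 chk.py w3
```

```text
6.0 [0.52286687 0.00110477 0.06415144] [-0.05919168  0.65089327 -0.00254429]
-0.036:0.0069 -0.032:0.0074 -0.028:0.0277 -0.024:0.0382 -0.020:0.0508 -0.016:0.0502 -0.012:0.0526 -0.008:0.0550 -0.004:0.0573 0.000:0.0598 0.004:0.0622 0.008:0.0647 0.012:0.0669 0.016:0.0687 0.020:0.0472 0.024:0.0356 0.028:0.0473 0.032:0.0525 0.036:0.0565 0.040:0.0606 0.044:0.0645 0.048:0.0685 0.052:0.0725 0.056:0.0764 0.060:0.0781 0.068:0.0466 0.072:0.0370 0.076:0.0505 0.080:0.0571 0.084:0.0602
```

>>> send_rows([
  [0,0,10],
  [0,0,22],
  [0,0,34],
  [6,2,42],
  [16,5,44],
  [28,8,44],
  [38,11,42],
  [42,12,36],
  [42,12,30],
  [42,12,25],
  [42,12,20],
  [42,12,16],
], fingers=[0,0,0,0,0,0,0,0,0,0,0,0], roll=[0,0,0,0,0,0,0,0,0,0,0,0])

```text
t: 7.05
tool_pos: [0.5638, 0.0131, 0.079]
orientation: [0.989, 0.146, -0.001, -0.0]
ft_force: [-0.1, 0.5, -0.0]
grip_width: -0.0002
grip_force: 0.1
```

>>> send_rows([
  [0,0,-4],
  [0,0,-8],
  [0,0,-11],
  [1,0,-13],
  [1,0,-15],
  [2,1,-16],
  [2,1,-16],
], fingers=[0,0,0,0,0,0,0], roll=[0,0,0,0,0,0,0])

```text
t: 7.63
tool_pos: [0.5669, 0.0141, 0.0642]
orientation: [0.989, 0.146, -0.0, -0.0]
ft_force: [-0.2, 0.2, 0.0]
grip_width: -0.0
grip_force: 0.0
```

```bash
python3 chk.py w4
```

```text
7.6333 [0.56688897 0.01411057 0.06416701] [-0.15242431  0.21871856  0.04397634]
0.008:0.0070 0.012:0.0070 0.016:0.0207 0.020:0.0306 0.024:0.0512 0.028:0.0497 0.032:0.0526 0.036:0.0567 0.040:0.0605 0.044:0.0646 0.048:0.0679 0.052:0.0713 0.056:0.0750 0.060:0.0475 0.064:0.0081 0.068:0.0078 0.072:0.0412 0.076:0.0514 0.080:0.0572 0.084:0.0631 0.088:0.0691 0.092:0.0749 0.096:0.0808 0.100:0.0832 0.108:0.0464 0.112:0.0441 0.116:0.0079 0.120:0.0357 0.124:0.0467 0.136:0.0025
```

>>> send_rows([
  [0,0,10],
  [0,0,22],
  [0,0,34],
  [6,2,42],
  [16,5,44],
  [28,8,44],
  [38,11,42],
  [42,12,36],
  [42,12,30],
  [42,12,25],
  [42,12,20],
  [42,12,16],
], fingers=[0,0,0,0,0,0,0,0,0,0,0,0], roll=[0,0,0,0,0,0,0,0,0,0,0,0])

```text
t: 8.68
tool_pos: [0.608, 0.026, 0.0793]
orientation: [0.989, 0.146, -0.001, -0.0]
ft_force: [-0.0, -0.0, -0.3]
grip_width: -0.0
grip_force: 0.1
```

>>> send_rows([
  [0,0,-4],
  [0,0,-8],
  [0,0,-11],
  [1,0,-13],
  [1,0,-15],
  [2,1,-16],
  [2,1,-16],
], fingers=[0,0,0,0,0,0,0], roll=[0,0,0,0,0,0,0])

```text
t: 9.27
tool_pos: [0.6109, 0.0271, 0.0641]
orientation: [0.989, 0.146, -0.0, -0.0]
ft_force: [-0.4, 0.6, -0.1]
grip_width: -0.0001
grip_force: 0.0
```

```bash
python3 chk.py w5
```

```text
9.2667 [0.61088225 0.02711715 0.06413208] [-0.36792416  0.62309594 -0.11392042]
0.056:0.0067 0.060:0.0071 0.064:0.0254 0.068:0.0358 0.072:0.0512 0.076:0.0511 0.080:0.0571 0.084:0.0612 0.088:0.0666 0.092:0.0718 0.096:0.0780 0.100:0.0821 0.104:0.0077 0.108:0.0079 0.112:0.0076 0.116:0.0078 0.120:0.0465 0.124:0.0462 0.128:0.0019 0.132:0.0019 0.136:0.0019
```

>>> send_rows([
  [0,0,12],
  [0,0,26],
  [0,0,40],
  [4,1,46],
  [14,4,48],
  [26,8,48],
  [36,11,46],
  [42,12,38],
  [42,12,31],
  [42,12,25],
  [42,12,20],
  [42,12,16],
], fingers=[0,0,0,0,0,0,0,0,0,0,0,0], roll=[0,0,0,0,0,0,0,0,0,0,0,0])

```text
t: 10.32
tool_pos: [0.6518, 0.039, 0.0791]
orientation: [0.989, 0.146, -0.001, -0.0]
ft_force: [-0.0, -0.4, 0.0]
grip_width: -0.0
grip_force: 0.1
```

>>> send_rows([
  [0,0,-4],
  [0,0,-8],
  [0,0,-11],
  [1,0,-13],
  [1,0,-15],
  [2,1,-16],
  [2,1,-16],
], fingers=[0,0,0,0,0,0,0], roll=[0,0,0,0,0,0,0])

```text
t: 10.9
tool_pos: [0.6548, 0.0401, 0.0641]
orientation: [0.989, 0.146, -0.0, -0.0]
ft_force: [0.1, 0.2, 0.1]
grip_width: -0.0
grip_force: 0.0
```

```bash
python3 chk.py w6
```

```text
10.9 [0.6548273  0.04014439 0.06409002] [0.14856025 0.15679252 0.14657577]
0.100:0.0068 0.104:0.0070 0.108:0.0079 0.112:0.0293 0.116:0.0513 0.120:0.0466 0.124:0.0325 0.128:0.0020 0.132:0.0019 0.136:0.0019
```

View pics/w6.png

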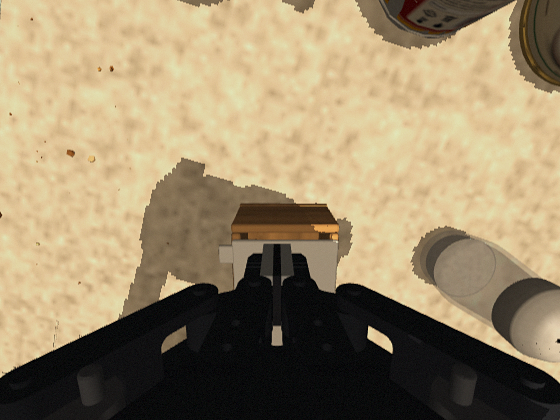

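The last lid is flat under the tip at (278,250), and the box's plain end is at v≈205–238. I'll lift away and move back toward the loop for a full check.

>>> send_rows([
  [0,0,10],
  [0,0,30],
  [0,0,60],
  [0,0,90],
  [-20,-5,120],
  [-45,-13,150],
  [-75,-22,180],
  [-100,-30,205],
  [-125,-37,225],
  [-140,-42,240],
  [-145,-43,245],
  [-145,-43,245],
], fingers=[0,0,0,0,0,0,0,0,0,0,0,0], roll=[0,0,0,0,0,0,0,0,0,0,0,0])

```text
t: 11.95
tool_pos: [0.51, -0.0033, 0.312]
orientation: [0.989, 0.146, 0.002, 0.001]
ft_force: [0.1, -0.3, -0.0]
grip_width: -0.0001
grip_force: 0.0
```

```bash
python3 chk.py w7
```

```text
11.95 [ 0.50995814 -0.00326366  0.31201061] [ 0.0959658  -0.30215638 -0.0188703 ]
-0.104:0.0501 -0.100:0.0504 -0.096:0.0508 -0.092:0.0508 -0.088:0.0509 -0.084:0.0515 -0.080:0.0514 -0.076:0.0517 -0.072:0.0521 -0.068:0.0510 -0.064:0.0495 -0.060:0.0499 -0.056:0.0502 -0.052:0.0504 -0.048:0.0505 -0.044:0.0511 -0.040:0.0511 -0.036:0.0511 -0.032:0.0516 -0.028:0.0516 -0.024:0.0520 -0.020:0.0455 -0.016:0.0496 -0.012:0.0499 -0.008:0.0503 -0.004:0.0504 0.000:0.0505 0.004:0.0509 0.008:0.0512 0.012:0.0513 0.016:0.0515 0.020:0.0516 0.024:0.0517 0.028:0.0489 0.032:0.0498 0.036:0.0503 0.040:0.0506 0.044:0.0506 0.048:0.0506 0.052:0.0510 0.056:0.0510 0.060:0.0513 0.064:0.0516 0.068:0.0518 0.072:0.0480 0.076:0.0497 0.080:0.0499 0.084:0.0505 0.088:0.0505 0.092:0.0505 0.096:0.0507 0.100:0.0512 0.104:0.0512 0.108:0.0514 0.112:0.0515 0.116:0.0519 0.120:0.0463 0.124:0.0466 0.136:0.0017
```

View pics/w7.png

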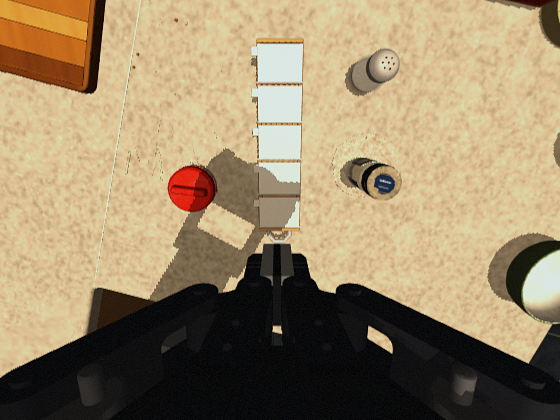

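All five lids (u 257–302, v 40–230) lie flat at about 0.05 rad. The box and the things around it have not moved.

```bash
python3 -c "
from cell import ticket
print(ticket.close_job())"
```

```text
the job is handed in; nothing more can be done
None
```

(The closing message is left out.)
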